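# Tighten the clamp screw with the big hex key

## Robot

A 7-joint arm with a two-finger parallel gripper is mounted at the origin on the work surface. World frame = base frame: x ahead of the robot, y to its left, z up, the work surface at z = 0. Lengths are in m, angles in rad, forces in N, time in s.
With the tool pointing down it reaches from about 0.35 to 0.775 m from the base axis. Payload 3.1 kg.
Tool frame: the origin (TCP) lies at the very end of the fingers, on their centre line; the grasp point (between the pads) lies 19 mm behind it (bot.pinch_z is the distance from the TCP to the grasp point, in m); z points along the fingers, y is the line along which they close (so a half turn about z gives the same grasp; the last joint's range is limited). The gripper opens to 85 mm and grips with 20 to 120 N. Pads are 22 mm wide; open, the fingers measure 114 mm over their backs; the gripper's body (76 mm by 85 mm) begins 54 mm behind the grasp point. The pads swing forward as they close: fully open they stand 13 mm farther back than shut.
Start: joints at [-1.276, 0.311, 0.014, 1.512, -0.004, 1.319, -0.027], TCP at [0.182, 0.519, 0.231] pointing down, gripper open.
Joint ranges: [-2.7, 2.7], [-0.3, 1.91], [-1.27, 1.3], [0.12, 2.57], [-1.44, 4.58], [0.2, 2.03], [-3.05, 3.05]. Speed limits (rad/s): [2.79, 2.79, 3.14, 3.14, 3.14, 3.14, 3.14].

## Interface

Orientations are given as a rotation vector (axis times angle).
In Python, from workcell import bot gives the robot as it stands. The module is installed in compiled form; this text tells all that it offers.
- The arm moves only by the tool carry_out, never from a script. Its argument "rows" is a list of rows, each an object with "dp": the shift along the world's x, y, z in mm, a list of three; "roll": the turn about the world's z in degrees; "jaw": the opening, from 0 (shut) to 1 (fully open). A call has 1 to 10 rows; each row shifts and turns the commanded pose from where the row before left it; what a row does not reach is not made up. A row lasts 1/12 s, in which the tool goes at most 41.7 mm and 7.16 degrees, less where a joint would pass 70% of its speed; a pose out of reach is approached as far as the arm can. A call is refused whole if a number of a shift passes 41.7 or a number of a turn 7.16, either way. A call with a gripper value outside its range is refused whole. The fingers move at their own pace and stop on an object; the grip force is fixed at half the most. Time passes only in rows, so rows that do not move let the fingers close. It gives the time, the measured TCP pose, the force, the opening and the grip force at its end, in the units of the state.
- bot.read_state(): the state, without advancing time (a new reading comes with each control period).
- bot.capture(name): name is "side" or "top"; returns the picture (420x560x3 uint8, red, green, blue); there is no depth.
- bot.get_calibration(name): a dict with "fx", "fy", "cx", "cy" (pixels), "eye" and "orientation" of the camera in the world. Camera axes: x right, y down, z forward; pixel columns grow to the right and rows downward; lengths in m; the calibration is good to about 2 mm. A picture is of the moment at which its call begins. get_calibration takes no time and is no camera call.
- bot.hand_in(): hands the job in; it is judged then, once.
Trained networks look in the newest picture that a camera, given by its name, has taken for a name from the list of things; names that differ only in an ending like _2 or _b are one class to them, and where a whole thing is asked for, a point or a joint stands for the part that bears it (a point fixed in the world has none). Each returns a list of dicts, best first, with "p" (0 to 1); they miss things now and then, are a little off and sometimes report something else, mostly with a low value. They report only what shows in the picture. A call takes as long as a camera call. They do not tell look-alikes from the thing itself.
- bot.outline_of(query, camera): "region" (420x560 bool, what is visible of it) and "pixel" ([column, row] in pixels, amid what is visible of it).
The state is a dict: "t": time; "qpos": joint angles; "qd": joint speeds; "joint_torque": joint torques, N m; "ee_pos": TCP position; "ee_rot": TCP orientation; "ft_force": force on the tool from outside, world axes, zero at the start; "moment": the same for the moment, N m; "width": opening from 0.0 (shut) to 1.0 (fully open); "gripper_force": force on a finger pad.
Only numpy, scipy, OpenCV 4.12 (cv2) and the standard library are available. Lean on these libraries where they do the work, as an engineer would, in place of code of your own. Each camera call takes 0.05 s, during which the arm holds its last target. There are 200 camera calls.

## Task

Take the T-handled hex key with the red handle out of the wooden stand, push it fully home into the socket of the dark steel screw on the yellow shaft clamp, and only then turn it clockwise (seen from above) until the screw comes up against its stop. Leave the key standing in the screw and let go; leave the small blue key in the stand.

Things in the scene. Friction and masses are not known exactly. Their poses are not given: they have to be found in the camera images.
- red_key_grip (a point): Centre of the big T key's red bar handle: 84 mm long (x), 22 thick (y, grip across), 30 high (z up). Hex shank, 19 mm across flats (flats facing +x/-x), runs down to a tip 127 mm below, last 10 mm tapered. A collar 50 mm above the tip rests on the fixed wooden stand (190x64x60 mm, two round bores 120 mm apart, either key in either): tip 10 mm, handle centre 137 mm above the table. 0.35 kg.
- blue_key_grip (a point): Centre of the handle of the small hex key with the blue handle (bar 64 x 18 x 30 mm, x along the bar), standing in the stand's other bore at the same height as the red one. Its 11 mm shank is too thin for the screw; it stays where it is.
- screw_socket (a point): Centre of socket mouth, top of the dark steel screw head (46 mm wide) on the fixed yellow clamp, 74 mm above the table. z up; turns with it; white rim mark at +x. Countersunk from 37 mm over the top 8 mm to a hex 21 mm across flats, flats facing +x/-x: key fits every 60 deg, play 1 mm and 13 deg each way. Floor 30 mm below the mouth: key home = handle centre 97 mm above. Not the grey clamp.
- screw (a joint): Angle of the yellow clamp's screw in rad, growing clockwise as seen from above. It starts between 0 and 0.25 and has a hard stop at 0.85; turn the key some 0.4 rad past that for its play. It turns with friction of about 0.12 N m and stays where it is left.
Things that resemble listed ones, but are neither listed nor needed, are in the scene too. There is more than one size of the part that bears red_key_grip; the job needs the largest.

How it is judged:
On the way:
1. the red key is fully home in the yellow clamp's socket (within 5 mm of the floor, upright) before the screw has been turned past 0.45 rad (z of red_key_grip in the frame of screw_socket below 0.102 m and horizontal distance between red_key_grip and screw_socket below 0.025 m and angle between red_key_grip's own z axis and vertical below 0.2 rad and value of joint screw below 0.45 rad), for 0.2 s.
At the end, for the whole second after the job is handed in: The yellow clamp's screw is turned to its stop (above 0.70 of 0.85 rad), the red key stands released in its socket, within 5 mm of the floor, its handle within 30 mm of the screw axis and tilted less than 0.2 rad, and the blue key is still in its bore (moved less than 30 mm) (value of joint screw above 0.7 rad and z of red_key_grip in the frame of screw_socket below 0.102 m and horizontal distance between red_key_grip and screw_socket below 0.03 m and angle between red_key_grip's own z axis and vertical below 0.2 rad and distance of blue_key_grip from where it was at the start of the episode below 0.03 m); the robot touches nothing.
It fails at once if the blue key is pulled or knocked out of the stand (distance of blue_key_grip from where it was at the start of the episode above 0.03 m).
It also fails if it takes over 48 s, if anything falls off the work surface, if the arm or the gripper's body presses on something with over 40 N, if the wrist force passes 120 N, or if a joint passes its speed limit or range.

## Working session

There is one attempt and no reset: what is moved stays moved. The work goes in short steps, Python scripts to look and compute and a tool call to move; the robot and the scene stay as the last step left them, time stands still between calls to the robot, and variables do not carry over. Pictures are saved under pics/ and viewed, at most 10 in all, crops included, and the job is handed in when it is done.

Besides the shell and the picture viewer there is one more tool, called after "Call:" by a JSON object that holds its "api" and its "payload", one argument or row to a line. carry_out: Moves the arm, as the interface text tells. Its arguments: {"type":"object","properties":{"rows":{"type":"array"}},"required":["rows"]}

```bash
mkdir -p pics; cat > h.py <<'E'
from workcell import bot
import numpy as np, cv2
from scipy.spatial.transform import Rotation as R
def ray(cam,px):
    c=bot.get_calibration(cam); o=np.array(c["orientation"],float)
    M=o if o.shape==(3,3) else (R.from_rotvec(o).as_matrix() if o.size==3 else R.from_quat(o).as_matrix())
    d=M@np.array([(px[0]-c["cx"])/c["fx"],(px[1]-c["cy"])/c["fy"],1.])
    return np.array(c["eye"]),d
def atz(cam,px,z):
    e,d=ray(cam,px); return e+d*(z-e[2])/d[2]
def proj(cam,p):
    c=bot.get_calibration(cam); o=np.array(c["orientation"],float)
    M=o if o.shape==(3,3) else R.from_rotvec(o).as_matrix()
    q=M.T@(np.array(p)-np.array(c["eye"])); return np.array([c["fx"]*q[0]/q[2]+c["cx"],c["fy"]*q[1]/q[2]+c["cy"]])
def save(cam,name):
    im=bot.capture(cam); cv2.imwrite("pics/"+name,im[:,:,::-1]); return im
E
python3 - <<'E'
from h import *
a=save("top","t0.png");b=save("side","s0.png")
cv2.imwrite("pics/both0.png",cv2.resize(np.vstack([a,b])[:,:,::-1],None,fx=.71,fy=.71))
for c in("top","side"):
    print(c,bot.get_calibration(c))
    for q in("red_key_grip","blue_key_grip","screw_socket","screw"):
        for r in bot.outline_of(q,c): print(c,q,round(r["p"],2),r["pixel"],r["region"].sum(), atz(c,r["pixel"],.152 if 'key' in q else .074).round(3))
print(bot.read_state())
E
```

```text
top {'fx': 506.8960277731977, 'fy': 506.8960277731977, 'cx': 271.3110043129141, 'cy': 204.8447075822882, 'eye': array([0.27623306, 0.01016154, 1.12512478]), 'orientation': array([-2.13124355,  2.12838266, -0.22153662])}
top red_key_grip 0.79 [414.0, 155.5] 406 [ 0.565 -0.293  0.152]
top red_key_grip 0.78 [435.5, 216.3] 765 [ 0.441 -0.329  0.152]
top red_key_grip 0.68 [384.7, 287.5] 335 [ 0.304 -0.223  0.152]
top blue_key_grip 0.64 [375.6, 201.4] 399 [ 0.471 -0.212  0.152]
top screw_socket 0.7 [253.6, 167.0] 386 [0.56  0.029 0.074]
top screw 0.93 [257.1, 164.9] 425 [0.565 0.022 0.074]
side {'fx': 388.1259952952683, 'fy': 388.1259952952683, 'cx': 281.9886184976574, 'cy': 201.13850867909565, 'eye': array([0.3464318 , 0.62851721, 0.63013482]), 'orientation': array([-0.27503467,  2.75650934, -1.30807151])}
side red_key_grip 0.76 [263.2, 130.9] 223 [ 0.557 -0.208  0.152]
side red_key_grip 0.76 [356.5, 160.8] 265 [ 0.322 -0.119  0.152]
side red_key_grip 0.64 [308.4, 120.2] 497 [ 0.455 -0.288  0.152]
side blue_key_grip 0.76 [295.9, 138.9] 472 [ 0.471 -0.186  0.152]
side screw_socket 0.82 [234.8, 221.0] 453 [0.561 0.046 0.074]
side screw 0.85 [231.4, 217.7] 447 [0.571 0.038 0.074]
{'t': 0.5, 'qpos': array([-1.27569559,  0.31092165,  0.0140004 ,  1.51156478, -0.00442764,
        1.319216  , -0.02720799]), 'qd': array([ 0.00161394, -0.00121517, -0.00186064, -0.00135317, -0.00203779,
        0.00096845,  0.00047922]), 'joint_torque': array([-8.62430988e-04, -3.79437482e+01,  1.45023060e-01, -2.30626971e+01,
        1.21870969e-02,  3.19206425e-03, -5.54489574e-06]), 'ee_pos': array([0.18171338, 0.51909255, 0.2312657 ]), 'ee_rot': array([-5.26452350e-01, -3.09715208e+00,  1.21542216e-04]), 'ft_force': array([ 0.69037497, -0.89549095, -1.33620687]), 'moment': array([-0.01471043,  0.01598581,  0.01102605]), 'gripper_force': 0.0, 'width': 1.0003600026592896}
```

View pics/t0.png

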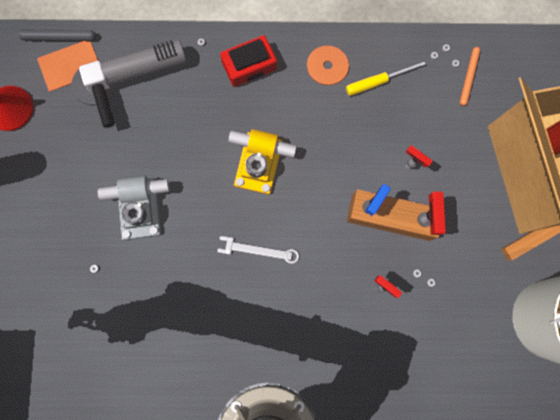

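View pics/s0.png

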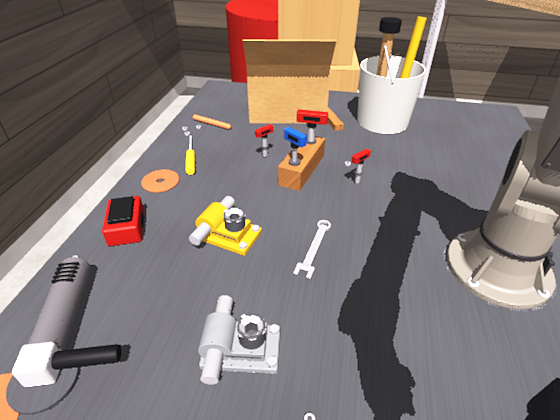

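The top view shows three red T keys: the big one in the wooden stand (435,216), and small ones at (418,157) and (388,287). There are two clamps, yellow (257,165) and grey (134,213). I choose the stand's red key and the yellow clamp, and check both in one close crop.

```bash
python3 - <<'E'
from h import *
t=cv2.imread("pics/t0.png");s=cv2.imread("pics/s0.png")
f=lambda im,x,y,w:cv2.resize(im[y:y+w,x:x+w],(300,300),interpolation=cv2.INTER_CUBIC)
cv2.imwrite("pics/c0.png",np.vstack([np.hstack([f(t,405,180,60),f(t,232,140,50)]),np.hstack([f(s,280,100,60),f(s,210,195,50)])]))
rp=None
for c in("top","side"):
    bot.capture(c)
    r=max(bot.outline_of("red_key_grip",c),key=lambda r:r["region"].sum())
    m=r["region"].astype(np.uint8); print(c,r["pixel"],cv2.minAreaRect(cv2.findNonZero(m)))
    r=bot.outline_of("screw",c)[0]; print("screw",cv2.minAreaRect(cv2.findNonZero(r["region"].astype(np.uint8))))
    r=bot.outline_of("screw_socket",c); print([ (x["p"],x["pixel"]) for x in r])
E
```

```text
top [432.4, 220.4] ((431.0, 212.5), (43.0, 28.0), 90.0)
screw ((256.0, 165.0), (24.0, 20.0), 90.0)
[(0.71, [251.6, 167.7])]
side [309.5, 121.4] ((311.5, 127.0), (34.0, 31.0), 90.0)
screw ((233.5, 220.0), (24.0, 21.0), 90.0)
[(0.78, [233.2, 221.1])]
```

View pics/c0.png

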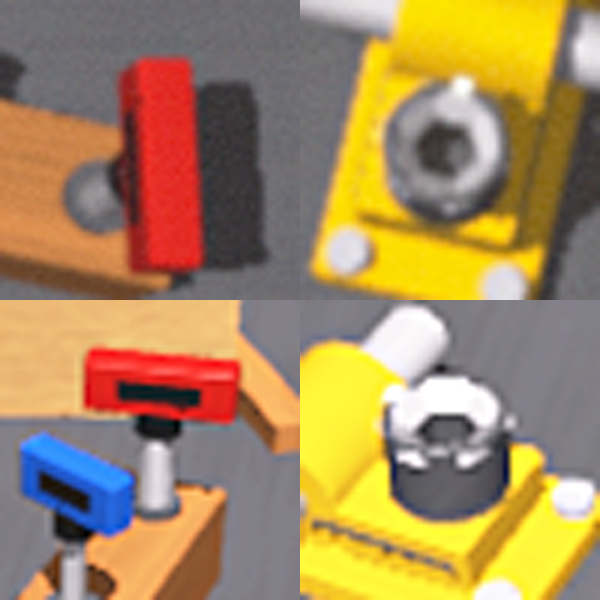

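```bash
cat >> h.py <<'E'
def redmask(im,c,p,r=45):
    hsv=cv2.cvtColor(im,cv2.COLOR_RGB2HSV); m=(((hsv[...,0]<6)|(hsv[...,0]>174))&(hsv[...,1]>150)&(hsv[...,2]>70)).astype(np.uint8)
    n,l,st,ce=cv2.connectedComponentsWithStats(m); u,v=proj(c,p)
    k=[i for i in range(1,n) if np.hypot(*(ce[i]-[u,v]))<r]; k=max(k,key=lambda i:st[i,4])
    return cv2.convexHull(cv2.findNonZero((l==k).astype(np.uint8)))
def fitkey(ims,p0,yaw0,size=(.084,.022,.030),freez=False):
    """fit x,y,yaw (,z) of box to hull masks in given images {cam:im}"""
    from scipy.optimize import minimize
    S=8; H={}
    def fill(h):
        m=np.zeros((200*4,200*4),np.uint8); cv2.fillConvexPoly(m,np.round(h).astype(np.int32),1); return m
    for c,im in ims.items():
        h=redmask(im,c,p0)[:,0].astype(float); o=h.mean(0)
        H[c]=(o,fill((h-o)*S+400))
    B=np.array([[i,j,k] for i in(-1,1) for j in(-1,1) for k in(-1,1)])*np.array(size)/2
    def cost(q):
        s=0
        for c,(o,m) in H.items():
            P=B@R.from_euler('z',q[2]).as_matrix().T+[q[0],q[1],q[3] if len(q)>3 else p0[2]]
            uv=np.array([proj(c,x) for x in P]); h=cv2.convexHull(((uv-o)*S+400).astype(np.float32))[:,0]
            n=fill(h); s+=1-(n&m).sum()/(n|m).sum()
        return s
    q0=[p0[0],p0[1],yaw0]+([p0[2]] if freez else []); best=None
    for dy in(-.2,0,.2):
        sim=[np.array(q0)+[0,0,dy]+([0] if freez else [])]
        for i,d in enumerate([.01,.01,.15,.01][:len(q0)]): e=sim[0].copy(); e[i]+=d; sim.append(e)
        r=minimize(cost,sim[0],method="Nelder-Mead",options=dict(initial_simplex=sim,xatol=1e-5,fatol=1e-5,maxiter=250))
        if best is None or r.fun<best.fun: best=r
    return best.x,best.fun
E
python3 - <<'E'
from h import *
T=cv2.imread("pics/t0.png")[:,:,::-1].copy();S=cv2.imread("pics/s0.png")[:,:,::-1].copy()
for ims in({"top":T},{"side":S},{"top":T,"side":S}):
    print(list(ims),fitkey(ims,[.445,-.33,.137],0.))
e1,d1=ray("top",(256.1,164.6));e2,d2=ray("side",(235,216.7))
a=np.linalg.lstsq(np.c_[d1,-d2],e2-e1,rcond=None)[0]; print("hex",e1+d1*a[0],e2+d2*a[1])
for z in(.066,.074): print(z,atz("top",(256.1,164.6),z),atz("side",(235,216.7),z))
c=atz("top",(256.1,164.6),.066);m=atz("top",(259,154.2),.074);print("mark",m,np.degrees(np.arctan2(*(m-c)[1::-1])))
# rim circle overlay prediction
for z,rr in((.074,.023),(.066,.0105)):
  for n,c in(("top",c),):
    uv=np.array([proj("top",[c[0]+rr*np.cos(t),c[1]+rr*np.sin(t),z]) for t in np.linspace(0,6.28,60)]);print((uv.min(0)-[232,140])*6+[300,0],(uv.max(0)-[232,140])*6+[300,0])
E
```

```text
Traceback (most recent call last):
  File "h.py", line 41, in fitkey
    sim=[np.array(q0)+[0,0,dy]+([0] if freez else [])]
         ~~~~~~~~~~~~~~~~~~~~~^^~~~~~~~~~~~~~~~~~~~~~
ValueError: operands could not be broadcast together with shapes (3,) (0,)
```

```bash
sed -i 's/np.array(q0)+\[0,0,dy\]+(\[0\] if freez else \[\])/np.array(q0)+np.array([0,0,dy,0])[:len(q0)]/' h.py
python3 - <<'E'
from h import *
T=cv2.imread("pics/t0.png")[:,:,::-1].copy();S=cv2.imread("pics/s0.png")[:,:,::-1].copy()
for ims in({"top":T},{"side":S},{"top":T,"side":S}):
    print(list(ims),fitkey(ims,[.445,-.33,.137],0.))
e1,d1=ray("top",(256.1,164.6));e2,d2=ray("side",(235,216.7))
a=np.linalg.lstsq(np.c_[d1,-d2],e2-e1,rcond=None)[0]; print("hex",e1+d1*a[0],e2+d2*a[1])
for z in(.066,.074): print(z,atz("top",(256.1,164.6),z),atz("side",(235,216.7),z))
c=atz("top",(256.1,164.6),.066);m=atz("top",(259,154.2),.074);print("mark",m,np.degrees(np.arctan2(*(m-c)[1::-1])))
for z,rr in((.074,.023),(.066,.0105)):
    uv=np.array([proj("top",[c[0]+rr*np.cos(t),c[1]+rr*np.sin(t),z]) for t in np.linspace(0,6.28,60)]);print((uv.min(0)-[232,140])*6+[300,0],(uv.max(0)-[232,140])*6+[300,0])
E
```

```text
['top'] (array([ 0.45164061, -0.33711324, -0.05313711]), np.float64(0.13592168353755996))Traceback (most recent call last):
  File "<stdin>", line 4, in <module>
  File "h.py", line 43, in fitkey
    r=minimize(cost,sim[0],method="Nelder-Mead",options=dict(initial_simplex=sim,xatol=1e-5,fatol=1e-5,maxiter=250))
    res = _minimize_neldermead(fun, x0, args, callback, bounds=bounds,
                               **options)
    fxr = func(xr)
    fx = function(np.copy(x), *(wrapper_args + args))
  File "h.py", line 36, in cost
    uv=np.array([proj(c,x) for x in P]); h=cv2.convexHull(((uv-o)*S+400).astype(np.float32))[:,0]
                 ~~~~^^^^^
  File "h.py", line 12, in proj
    c=bot.get_calibration(cam); o=np.array(c["orientation"],float)
ValueError: time passes only in moves, steps and waits
```

```bash
sed -i 's/bot.get_calibration(cam)/cal(cam)/; 3a import functools\n@functools.cache\ndef cal(c): return bot.get_calibration(c)' h.py
cat > m1.py <<'E'
from h import *
T=cv2.imread("pics/t0.png")[:,:,::-1].copy();S=cv2.imread("pics/s0.png")[:,:,::-1].copy()
for ims in({"top":T},{"side":S},{"top":T,"side":S}):
    print(list(ims),fitkey(ims,[.445,-.33,.137],0.))
e1,d1=ray("top",(256.1,164.6));e2,d2=ray("side",(235,216.7))
a=np.linalg.lstsq(np.c_[d1,-d2],e2-e1,rcond=None)[0]; print("hex",e1+d1*a[0],e2+d2*a[1])
for z in(.066,.074): print(z,atz("top",(256.1,164.6),z),atz("side",(235,216.7),z))
c=atz("top",(256.1,164.6),.066);m=atz("top",(259,154.2),.074);print("mark",m,np.degrees(np.arctan2(*(m-c)[1::-1])))
for z,rr in((.074,.023),(.066,.0105)):
    uv=np.array([proj("top",[c[0]+rr*np.cos(t),c[1]+rr*np.sin(t),z]) for t in np.linspace(0,6.28,60)]);print((uv.min(0)-[232,140])*6+[300,0],(uv.max(0)-[232,140])*6+[300,0])
E
python3 m1.py
```

```text
['top'] (array([ 0.45164061, -0.33711324, -0.05313711]), np.float64(0.13592168353755996))
['side'] (array([ 0.45132879, -0.34047252,  0.06678037]), np.float64(0.13909678361505606))
['top', 'side'] (array([ 0.45136739, -0.33770018, -0.03373078]), np.float64(0.2911969767763224))
hex [0.5680311  0.02409519 0.06581336] [0.56753366 0.02404185 0.06567564]
0.066 [0.56797969 0.02409274 0.066     ] [0.56740661 0.02438921 0.066     ]
0.074 [0.56577601 0.02398751 0.074     ] [0.56427296 0.03295635 0.074     ]
mark [0.5889479  0.01787149 0.074     ] -16.5255825740113
[379.93584186  79.66275029] [508.66921616 204.03378841]
[415.41751871 119.43939101] [473.76181268 175.83129772]
```

Call:
{"api": "carry_out", "payload": {
  "rows": [
    {"dp":[20,-35,0],"roll":1.6,"jaw":1},
    {"dp":[20,-35,0],"roll":1.6,"jaw":1},
    {"dp":[20,-35,0],"roll":1.6,"jaw":1},
    {"dp":[20,-35,0],"roll":1.6,"jaw":1},
    {"dp":[20,-35,0],"roll":1.6,"jaw":1},
    {"dp":[20,-35,0],"roll":1.6,"jaw":1},
    {"dp":[20,-35,0],"roll":1.6,"jaw":1},
    {"dp":[20,-35,0],"roll":1.6,"jaw":1},
    {"dp":[20,-35,0],"roll":1.6,"jaw":1},
    {"dp":[20,-35,0],"roll":1.6,"jaw":1}
  ]
}}

```text
t: 1.73
ee_pos: [0.3824, 0.1673, 0.2317]
ee_rot: [0.088, 3.139, 0.002]
ft_force: [1.0, -0.2, 0.2]
width: 1.003
gripper_force: 0.0
```

Call:
{"api": "carry_out", "payload": {
  "rows": [
    {"dp":[7,-35,0],"roll":0,"jaw":1},
    {"dp":[7,-35,0],"roll":0,"jaw":1},
    {"dp":[7,-35,0],"roll":0,"jaw":1},
    {"dp":[7,-35,0],"roll":0,"jaw":1},
    {"dp":[7,-35,0],"roll":0,"jaw":1},
    {"dp":[7,-35,0],"roll":0,"jaw":1},
    {"dp":[7,-35,0],"roll":0,"jaw":1},
    {"dp":[7,-35,0],"roll":0,"jaw":1},
    {"dp":[7,-35,0],"roll":0,"jaw":1},
    {"dp":[7,-35,0],"roll":0,"jaw":1}
  ]
}}

```text
t: 2.57
ee_pos: [0.452, -0.1824, 0.2316]
ee_rot: [0.089, 3.139, 0.0]
ft_force: [1.4, -0.3, 1.2]
width: 0.999
gripper_force: 0.0
```

Call:
{"api": "carry_out", "payload": {
  "rows": [
    {"dp":[0,-35,0],"roll":0,"jaw":1},
    {"dp":[0,-35,0],"roll":0,"jaw":1},
    {"dp":[0,-35,0],"roll":0,"jaw":1},
    {"dp":[0,-35,0],"roll":0,"jaw":1},
    {"dp":[0,-17,0],"roll":0,"jaw":1},
    {"dp":[0,0,0],"roll":0,"jaw":1},
    {"dp":[0,0,0],"roll":0,"jaw":1},
    {"dp":[0,0,0],"roll":0,"jaw":1}
  ]
}}

```text
t: 3.23
ee_pos: [0.4523, -0.3365, 0.2311]
ee_rot: [0.088, 3.14, 0.003]
ft_force: [-0.1, -0.3, -0.1]
width: 0.998
gripper_force: 0.0
```

```bash
cat > st.py <<'E'
from h import *
s=bot.read_state(); M=R.from_rotvec(s["ee_rot"]).as_matrix()
print("t",round(s["t"],2),"p",s["ee_pos"].round(4),"yaw_y",np.degrees(np.arctan2(M[1,1],M[0,1])).round(2),"tilt",np.degrees(np.arccos(-M[2,2])).round(2),"F",s["ft_force"].round(1),"M",s["moment"].round(2),"w",round(s["width"],3),"g",round(s["gripper_force"],1),"q",s["qpos"].round(2))
E
python3 st.py
```

```text
t 3.23 p [ 0.4523 -0.3365  0.2311] yaw_y 86.79 tilt 0.09 F [-0.1 -0.3 -0.1] M [ 0.05 -0.02  0.02] w 0.998 g 0.0 q [ 0.07  0.4   0.76  1.49 -0.28  1.36  2.37]
```

Call:
{"api": "carry_out", "payload": {
  "rows": [
    {"dp":[-1,-1,-20],"roll":0,"jaw":1},
    {"dp":[0,0,-20],"roll":0,"jaw":1},
    {"dp":[0,0,-20],"roll":0,"jaw":1},
    {"dp":[0,0,-20],"roll":0,"jaw":1},
    {"dp":[0,0,-16],"roll":0,"jaw":1},
    {"dp":[0,0,-15],"roll":0,"jaw":1},
    {"dp":[0,0,0],"roll":0,"jaw":1}
  ]
}}

```text
t: 3.82
ee_pos: [0.4501, -0.3345, 0.1172]
ee_rot: [-0.084, -3.136, -0.008]
ft_force: [-0.1, 0.8, -0.7]
width: 1.002
gripper_force: 0.0
```

Call:
{"api": "carry_out", "payload": {
  "rows": [
    {"dp":[0,0,0],"roll":0,"jaw":0},
    {"dp":[0,0,0],"roll":0,"jaw":0},
    {"dp":[0,0,0],"roll":0,"jaw":0},
    {"dp":[0,0,0],"roll":0,"jaw":0},
    {"dp":[0,0,0],"roll":0,"jaw":0},
    {"dp":[0,0,0],"roll":0,"jaw":0},
    {"dp":[0,0,0],"roll":0,"jaw":0},
    {"dp":[0,0,0],"roll":0,"jaw":0}
  ]
}}

```text
t: 4.48
ee_pos: [0.4517, -0.3376, 0.1215]
ee_rot: [0.089, 3.139, 0.004]
ft_force: [-1.0, 3.5, 5.6]
width: 0.252
gripper_force: 58.3
```

```bash
python3 st.py; python3 -c "
from h import *
t=save('top','t1.png');s=save('side','s1.png')
f=lambda im,x,y,w:cv2.resize(im[y:y+w,x:x+w],(400,400),interpolation=cv2.INTER_CUBIC)
cv2.imwrite('pics/c1.png',np.hstack([f(t,370,160,100),f(s,250,60,110)])[:,:,::-1])"
```

```text
t 4.48 p [ 0.4517 -0.3376  0.1215] yaw_y 86.77 tilt 0.17 F [-1.   3.5  5.6] M [0.85 0.13 0.01] w 0.252 g 58.3 q [ 0.1   0.5   0.72  1.65 -0.36  1.13  2.43]
```

View pics/c1.png

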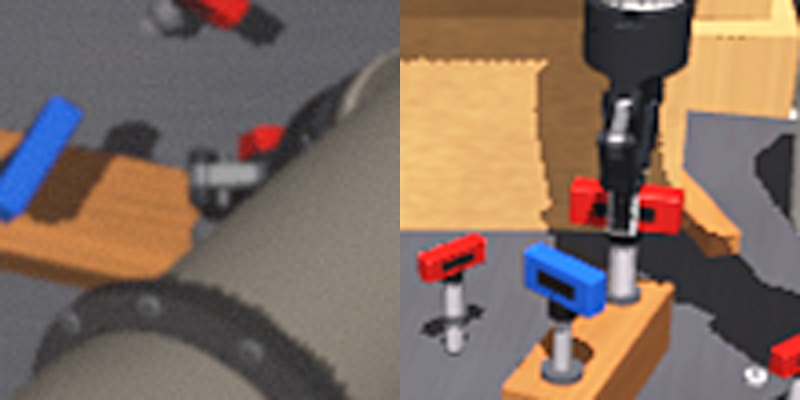

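The side crop shows the red bar gripped at its centre (about 3-4 px off-centre at most), with the blue key undisturbed. Lifting.

Call:
{"api": "carry_out", "payload": {
  "rows": [
    {"dp":[0,0,8],"roll":0,"jaw":0},
    {"dp":[0,0,16],"roll":0,"jaw":0},
    {"dp":[0,0,20],"roll":0,"jaw":0},
    {"dp":[0,0,20],"roll":0,"jaw":0},
    {"dp":[0,0,20],"roll":0,"jaw":0},
    {"dp":[0,0,20],"roll":0,"jaw":0},
    {"dp":[0,0,20],"roll":0,"jaw":0},
    {"dp":[0,0,20],"roll":0,"jaw":0},
    {"dp":[0,0,10],"roll":0,"jaw":0},
    {"dp":[0,0,4],"roll":0,"jaw":0}
  ]
}}

```text
t: 5.42
ee_pos: [0.4508, -0.3398, 0.2798]
ee_rot: [0.091, 3.138, -0.003]
ft_force: [0.4, -0.2, -4.1]
width: 0.256
gripper_force: 58.8
```

Call:
{"api": "carry_out", "payload": {
  "rows": [
    {"dp":[3,10,0],"roll":0,"jaw":0},
    {"dp":[8,24,0],"roll":-1.5,"jaw":0},
    {"dp":[8,24,0],"roll":-1.5,"jaw":0},
    {"dp":[8,24,0],"roll":-1.5,"jaw":0},
    {"dp":[8,24,0],"roll":-1.5,"jaw":0},
    {"dp":[8,24,0],"roll":-1.5,"jaw":0},
    {"dp":[8,24,0],"roll":-1.5,"jaw":0},
    {"dp":[8,24,0],"roll":-1.5,"jaw":0},
    {"dp":[8,24,0],"roll":-1.5,"jaw":0},
    {"dp":[8,24,0],"roll":-1.5,"jaw":0}
  ]
}}

```text
t: 6.25
ee_pos: [0.5249, -0.1101, 0.2763]
ee_rot: [-0.459, -3.104, -0.001]
ft_force: [0.2, -0.4, -4.9]
width: 0.251
gripper_force: 58.7
```

```bash
python3 st.py
```

```text
t 6.25 p [ 0.5249 -0.1101  0.2763] yaw_y 73.18 tilt 0.23 F [ 0.2 -0.4 -4.9] M [ 0.01 -0.09 -0.02] w 0.251 g 58.7 q [-0.38  0.31  0.74  1.48 -0.21  1.43  1.65]
```

Call:
{"api": "carry_out", "payload": {
  "rows": [
    {"dp":[7,24,0],"roll":0,"jaw":0},
    {"dp":[7,24,0],"roll":0,"jaw":0},
    {"dp":[7,24,0],"roll":0,"jaw":0},
    {"dp":[7,24,0],"roll":0,"jaw":0},
    {"dp":[7,22,-10],"roll":0,"jaw":0},
    {"dp":[5,12,-14],"roll":0,"jaw":0},
    {"dp":[2,4,-14],"roll":0,"jaw":0},
    {"dp":[0,0,-6],"roll":0,"jaw":0},
    {"dp":[0,0,0],"roll":0,"jaw":0},
    {"dp":[0,0,0],"roll":0,"jaw":0}
  ]
}}

```text
t: 7.08
ee_pos: [0.5667, 0.0203, 0.2334]
ee_rot: [-0.46, -3.105, 0.002]
ft_force: [-0.7, -0.9, -3.8]
width: 0.249
gripper_force: 59.0
```

```bash
python3 st.py; python3 -c "
from h import *
t=save('top','t2.png');s=save('side','s2.png')
f=lambda im,x,y,w:cv2.resize(im[y:y+w,x:x+w],(400,400),interpolation=cv2.INTER_CUBIC)
cv2.imwrite('pics/c2.png',np.hstack([f(t,205,105,100),f(s,180,130,130)])[:,:,::-1])"
```

```text
t 7.08 p [0.5667 0.0203 0.2334] yaw_y 73.13 tilt 0.15 F [-0.7 -0.9 -3.8] M [-0.02 -0.06 -0.  ] w 0.249 g 59.0 q [-0.55  0.4   0.68  1.48 -0.25  1.36  1.42]
```

View pics/c2.png

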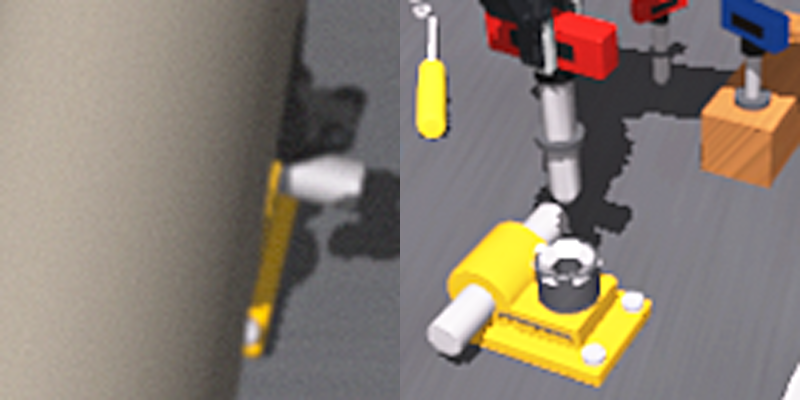

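```bash
python3 - <<'E'
from h import *
p=bot.read_state()["ee_pos"];im=cv2.imread("pics/s2.png")[:,:,::-1].copy()
f=lambda q:(q-[180,130])*400/130+[400,0]
for n,dz in(("hc",.0155),("collar",-.0615),("taper",-.1015),("tip",-.1115)):
    print(n,f(proj("side",p+[0,0,dz])).round(1), f(proj("side",p+[.003,0,dz])).round(1), f(proj("side",p+[0,.003,dz])).round(1))
for z in(.15,.2,.245): print(fitkey({"side":im},[p[0],p[1],p[2]+.0155],-.29)) if z==.15 else 0
print("socket",f(proj("side",[.568,.0241,.074])),f(proj("side",[.568,.0241,.066])))
E
```

```text
hc [549.6  37.4] [544.9  36.9] [548.1  39.9]
collar [559.1 139.5] [554.7 139. ] [557.7 142.1]
taper [563.5 187.7] [559.3 187.1] [562.2 190.3]
tip [564.6 199.2] [560.4 198.7] [563.3 201.9]
(array([ 0.55214025,  0.01065826, -1.00587271]), np.float64(0.41743994563086495))
socket [567.74401919 257.91351402] [568.54353022 266.39293348]
```

Call:
{"api": "carry_out", "payload": {
  "rows": [
    {"dp":[1,3,-8],"roll":0,"jaw":0},
    {"dp":[0,0,-10],"roll":0,"jaw":0},
    {"dp":[0,0,-10],"roll":0,"jaw":0},
    {"dp":[0,0,-8],"roll":0,"jaw":0},
    {"dp":[0,0,-5],"roll":0,"jaw":0},
    {"dp":[0,0,-4],"roll":0,"jaw":0},
    {"dp":[0,0,0],"roll":0,"jaw":0},
    {"dp":[0,0,0],"roll":0,"jaw":0}
  ]
}}

```text
t: 7.85
ee_pos: [0.5687, 0.0241, 0.1892]
ee_rot: [-0.459, -3.108, 0.0]
ft_force: [0.2, -0.5, -3.5]
width: 0.249
gripper_force: 59.0
```

```bash
python3 st.py; python3 -c "
from h import *
s=save('side','s3.png')
f=lambda im,x,y,w:cv2.resize(im[y:y+w,x:x+w],(560,560),interpolation=cv2.INTER_CUBIC)
cv2.imwrite('pics/c3.png',f(s,195,140,90)[:,:,::-1])"
```

```text
t 7.85 p [0.5687 0.0241 0.1892] yaw_y 73.2 tilt 0.01 F [ 0.2 -0.5 -3.5] M [ 0.05 -0.01 -0.02] w 0.249 g 59.0 q [-0.55  0.43  0.67  1.55 -0.27  1.26  1.44]
```

View pics/c3.png

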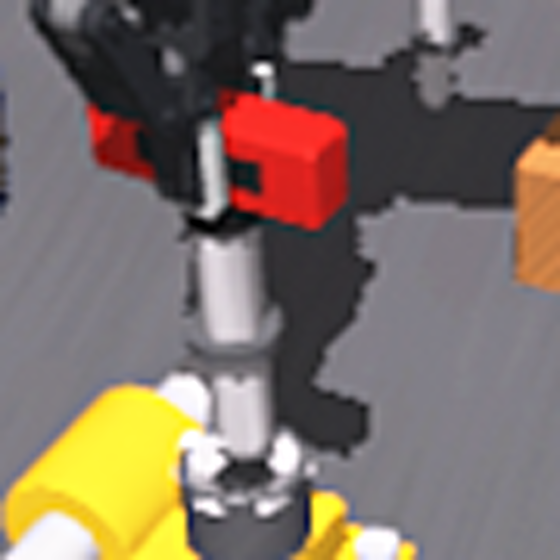

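The key's tip sits over the mouth at (247,455), centred on the screw head at (245,475). I lower it in gentle steps.

Call:
{"api": "carry_out", "payload": {
  "rows": [
    {"dp":[0,0,-4],"roll":0,"jaw":0},
    {"dp":[0,0,-4],"roll":0,"jaw":0},
    {"dp":[0,0,-3],"roll":0,"jaw":0},
    {"dp":[0,0,-3],"roll":0,"jaw":0},
    {"dp":[0,0,-2],"roll":0,"jaw":0},
    {"dp":[0,0,0],"roll":0,"jaw":0}
  ]
}}

```text
t: 8.4
ee_pos: [0.5683, 0.0242, 0.1726]
ee_rot: [-0.458, -3.107, 0.0]
ft_force: [-0.5, -0.5, -3.6]
width: 0.257
gripper_force: 59.0
```

```bash
python3 st.py
```

```text
t 8.4 p [0.5683 0.0242 0.1726] yaw_y 73.21 tilt 0.07 F [-0.5 -0.5 -3.6] M [ 0.02 -0.01 -0.02] w 0.257 g 59.0 q [-0.54  0.44  0.66  1.57 -0.28  1.23  1.44]
```

Call:
{"api": "carry_out", "payload": {
  "rows": [
    {"dp":[0,0,-3],"roll":0,"jaw":0},
    {"dp":[0,0,-3],"roll":0,"jaw":0},
    {"dp":[0,0,-3],"roll":0,"jaw":0},
    {"dp":[0,0,-2],"roll":0,"jaw":0},
    {"dp":[0,0,-2],"roll":0,"jaw":0},
    {"dp":[0,0,-2],"roll":0,"jaw":0},
    {"dp":[0,0,0],"roll":0,"jaw":0}
  ]
}}

```text
t: 8.98
ee_pos: [0.5687, 0.0242, 0.1579]
ee_rot: [-0.459, -3.108, 0.0]
ft_force: [0.5, 0.8, -4.7]
width: 0.251
gripper_force: 59.0
```

```bash
python3 st.py
```

```text
t 8.98 p [0.5687 0.0242 0.1579] yaw_y 73.2 tilt 0.01 F [ 0.5  0.8 -4.7] M [-0.05 -0.05 -0.01] w 0.251 g 59.0 q [-0.54  0.45  0.66  1.59 -0.29  1.2   1.45]
```

Call:
{"api": "carry_out", "payload": {
  "rows": [
    {"dp":[0,0,-1.5],"roll":0,"jaw":0},
    {"dp":[0,0,-1.5],"roll":0,"jaw":0},
    {"dp":[0,0,-1],"roll":0,"jaw":0},
    {"dp":[0,0,0],"roll":0,"jaw":0},
    {"dp":[0,0,0],"roll":0,"jaw":0}
  ]
}}

```text
t: 9.4
ee_pos: [0.5692, 0.024, 0.1554]
ee_rot: [0.459, 3.107, 0.001]
ft_force: [-1.3, 0.0, 3.9]
width: 0.252
gripper_force: 59.6
```

```bash
python3 st.py;  python3 -c "
from h import *
s=save('side','s4.png')
f=lambda im,x,y,w:cv2.resize(im[y:y+w,x:x+w],(560,560),interpolation=cv2.INTER_CUBIC)
cv2.imwrite('pics/c4.png',f(s,195,150,90)[:,:,::-1])"
```

```text
t 9.4 p [0.5692 0.024  0.1554] yaw_y 73.2 tilt 0.08 F [-1.3  0.   3.9] M [-0.03  0.42  0.05] w 0.252 g 59.6 q [-0.54  0.46  0.66  1.59 -0.29  1.19  1.45]
```

View pics/c4.png

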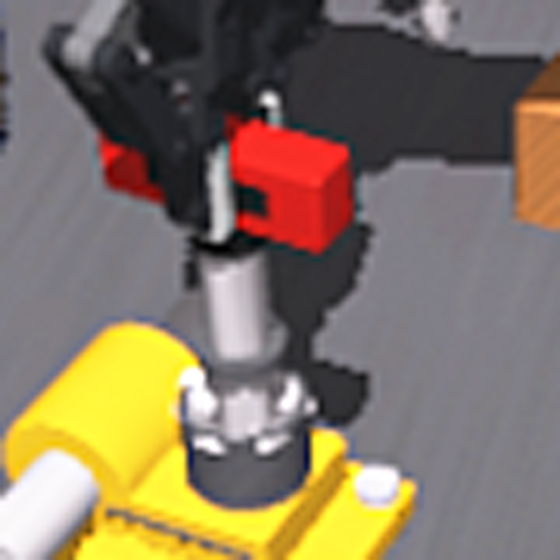

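The key is home: contact came at TCP 155.4 mm, as expected, and the collar sits just above the head. Now I turn it clockwise.

Call:
{"api": "carry_out", "payload": {
  "rows": [
    {"dp":[0,0,0],"roll":0,"jaw":0},
    {"dp":[0,0,0],"roll":-3,"jaw":0},
    {"dp":[0,0,0],"roll":-4,"jaw":0},
    {"dp":[0,0,0],"roll":-4,"jaw":0},
    {"dp":[0,0,0],"roll":-4,"jaw":0},
    {"dp":[0,0,0],"roll":-4,"jaw":0},
    {"dp":[0,0,0],"roll":-4,"jaw":0},
    {"dp":[0,0,0],"roll":-4,"jaw":0},
    {"dp":[0,0,0],"roll":-4,"jaw":0},
    {"dp":[0,0,0],"roll":-4,"jaw":0}
  ]
}}

```text
t: 10.28
ee_pos: [0.5691, 0.0245, 0.1553]
ee_rot: [1.375, 2.824, 0.002]
ft_force: [-2.2, 0.6, 5.3]
width: 0.254
gripper_force: 61.7
```

```bash
python3 st.py
```

```text
t 10.28 p [0.5691 0.0245 0.1553] yaw_y 38.07 tilt 0.08 F [-2.2  0.6  5.3] M [0.04 0.69 0.13] w 0.254 g 61.7 q [-0.63  0.49  0.8   1.6  -0.37  1.21  0.9 ]
```

Call:
{"api": "carry_out", "payload": {
  "rows": [
    {"dp":[0,0,0],"roll":-3,"jaw":0},
    {"dp":[0,0,0],"roll":-3,"jaw":0},
    {"dp":[0,0,0],"roll":-3,"jaw":0},
    {"dp":[0,0,0],"roll":-3,"jaw":0},
    {"dp":[0,0,0],"roll":-3,"jaw":0},
    {"dp":[0,0,0],"roll":0,"jaw":0}
  ]
}}

```text
t: 10.78
ee_pos: [0.569, 0.0247, 0.1553]
ee_rot: [1.73, 2.622, 0.002]
ft_force: [-1.9, 0.3, 6.7]
width: 0.253
gripper_force: 61.2
```

```bash
python3 st.py
```

```text
t 10.78 p [0.569  0.0247 0.1553] yaw_y 23.16 tilt 0.06 F [-1.9  0.3  6.7] M [0.23 0.7  0.1 ] w 0.253 g 61.2 q [-0.67  0.51  0.86  1.6  -0.4   1.22  0.67]
```

Turned 50° so far, still at friction level; I keep going.

Call:
{"api": "carry_out", "payload": {
  "rows": [
    {"dp":[0,0,0],"roll":-3,"jaw":0},
    {"dp":[0,0,0],"roll":-3,"jaw":0},
    {"dp":[0,0,0],"roll":-3,"jaw":0},
    {"dp":[0,0,0],"roll":0,"jaw":0}
  ]
}}

```text
t: 11.12
ee_pos: [0.569, 0.0248, 0.1553]
ee_rot: [-1.93, -2.478, -0.002]
ft_force: [-2.5, 0.7, 5.1]
width: 0.251
gripper_force: 60.9
```

Call:
{"api": "carry_out", "payload": {
  "rows": [
    {"dp":[0,0,0],"roll":-2,"jaw":0},
    {"dp":[0,0,0],"roll":-2,"jaw":0},
    {"dp":[0,0,0],"roll":0,"jaw":0}
  ]
}}

```text
t: 11.37
ee_pos: [0.569, 0.0248, 0.1553]
ee_rot: [-2.015, -2.41, -0.002]
ft_force: [-2.5, 1.0, 6.1]
width: 0.255
gripper_force: 61.0
```

```bash
python3 st.py
```

```text
t 11.37 p [0.569  0.0248 0.1553] yaw_y 10.21 tilt 0.08 F [-2.5  1.   6.1] M [0.23 0.67 0.09] w 0.255 g 61.0 q [-0.7   0.53  0.91  1.6  -0.44  1.23  0.48]
```

Call:
{"api": "carry_out", "payload": {
  "rows": [
    {"dp":[0,0,0],"roll":-2,"jaw":0},
    {"dp":[0,0,0],"roll":-2,"jaw":0},
    {"dp":[0,0,0],"roll":-2,"jaw":0},
    {"dp":[0,0,0],"roll":0,"jaw":0}
  ]
}}

```text
t: 11.7
ee_pos: [0.569, 0.025, 0.1553]
ee_rot: [-2.137, -2.302, -0.002]
ft_force: [-1.3, 0.1, 6.5]
width: 0.254
gripper_force: 62.2
```

```bash
python3 st.py;  python3 -c "
from h import *
s=save('side','s5.png')
f=lambda im,x,y,w:cv2.resize(im[y:y+w,x:x+w],(560,560),interpolation=cv2.INTER_CUBIC)
cv2.imwrite('pics/c5.png',f(s,195,150,90)[:,:,::-1])"
```

```text
t 11.7 p [0.569  0.025  0.1553] yaw_y 4.24 tilt 0.08 F [-1.3  0.1  6.5] M [0.3  0.68 0.18] w 0.254 g 62.2 q [-0.71  0.54  0.94  1.6  -0.45  1.24  0.38]
```

View pics/c5.png

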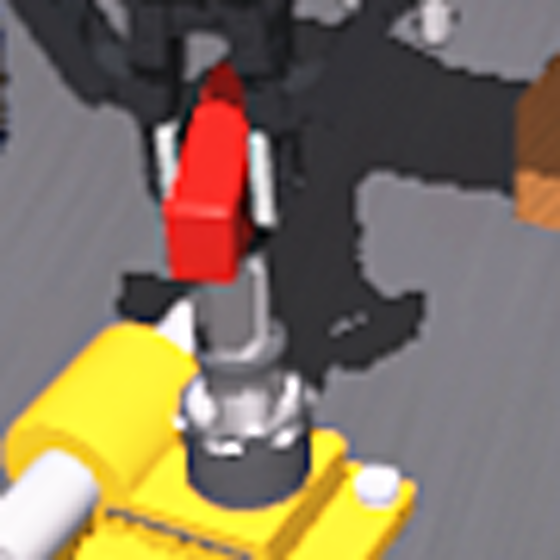

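The handle has turned with the gripper and the collar is still low on the head. The moment is beginning to rise, so I continue to the stop.

Call:
{"api": "carry_out", "payload": {
  "rows": [
    {"dp":[0,0,0],"roll":-2,"jaw":0},
    {"dp":[0,0,0],"roll":-2,"jaw":0},
    {"dp":[0,0,0],"roll":0,"jaw":0}
  ]
}}

```text
t: 12.0
ee_pos: [0.569, 0.0251, 0.1553]
ee_rot: [-2.216, -2.226, -0.002]
ft_force: [-1.7, 0.6, 6.0]
width: 0.255
gripper_force: 62.8
```

```bash
python3 st.py
```

```text
t 12.0 p [0.569  0.0251 0.1553] yaw_y 0.25 tilt 0.08 F [-1.7  0.6  6. ] M [0.31 0.71 0.23] w 0.255 g 62.8 q [-0.72  0.54  0.95  1.6  -0.46  1.24  0.32]
```

Call:
{"api": "carry_out", "payload": {
  "rows": [
    {"dp":[0,0,0],"roll":-2,"jaw":0},
    {"dp":[0,0,0],"roll":-2,"jaw":0},
    {"dp":[0,0,0],"roll":-2,"jaw":0},
    {"dp":[0,0,0],"roll":0,"jaw":0}
  ]
}}

```text
t: 12.33
ee_pos: [0.569, 0.0252, 0.1553]
ee_rot: [-2.329, -2.107, -0.002]
ft_force: [-1.7, 1.5, 6.8]
width: 0.253
gripper_force: 62.7
```

```bash
python3 st.py
```

```text
t 12.33 p [0.569  0.0252 0.1553] yaw_y -5.74 tilt 0.09 F [-1.7  1.5  6.8] M [0.4  0.79 0.27] w 0.253 g 62.7 q [-0.73  0.55  0.98  1.6  -0.48  1.25  0.23]
```

Call:
{"api": "carry_out", "payload": {
  "rows": [
    {"dp":[0,0,0],"roll":-3,"jaw":0},
    {"dp":[0,0,0],"roll":-3,"jaw":0},
    {"dp":[0,0,0],"roll":-2,"jaw":0},
    {"dp":[0,0,0],"roll":0,"jaw":0}
  ]
}}

```text
t: 12.67
ee_pos: [0.569, 0.0253, 0.1553]
ee_rot: [-2.471, -1.938, -0.002]
ft_force: [-2.6, 1.5, 5.6]
width: 0.252
gripper_force: 60.9
```

```bash
python3 st.py;  python3 -c "
from h import *
s=save('side','s6.png')
f=lambda im,x,y,w:cv2.resize(im[y:y+w,x:x+w],(590,590),interpolation=cv2.INTER_CUBIC)
cv2.imwrite('pics/c6.png',f(s,203,155,65)[:,:,::-1])
for a in range(-30,-91,-10):
  a=np.radians(a);print(np.degrees(a).round(),((proj('side',[.568+.022*np.cos(a),.0241+.022*np.sin(a),.074])-[203,155])*590/65).round())"
```

```text
t 12.67 p [0.569  0.0253 0.1553] yaw_y -13.78 tilt 0.1 F [-2.6  1.5  5.6] M [0.46 0.69 0.11] w 0.252 g 60.9 q [-0.75  0.57  1.01  1.6  -0.5   1.26  0.11]
-30.0 [224. 494.]
-40.0 [236. 487.]
-50.0 [250. 482.]
-60.0 [265. 478.]
-70.0 [281. 475.]
-80.0 [297. 475.]
-90.0 [312. 476.]
```

View pics/c6.png

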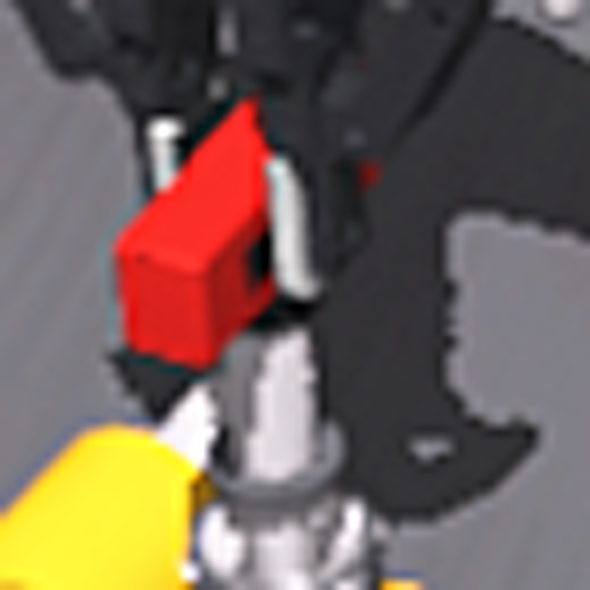

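```bash
python3 - <<'E'
from h import *
f=lambda q:((q-[203,155])*590/65).round()
for yaw in(-75,-80,-85,-90,-95,-100,-104,-108):
    M=R.from_euler('z',yaw,degrees=True).as_matrix()
    print(yaw,[list(f(proj('side',np.array([.569,.0253,.171])+M@[-.042,s*.011,h*.015]))) for s in(-1,1) for h in(-1,1)])
E
```

```text
-75 [[np.float64(299.0), np.float64(376.0)], [np.float64(289.0), np.float64(265.0)], [np.float64(196.0), np.float64(380.0)], [np.float64(184.0), np.float64(268.0)]]
-80 [[np.float64(281.0), np.float64(379.0)], [np.float64(271.0), np.float64(268.0)], [np.float64(179.0), np.float64(377.0)], [np.float64(166.0), np.float64(266.0)]]
-85 [[np.float64(264.0), np.float64(381.0)], [np.float64(253.0), np.float64(270.0)], [np.float64(163.0), np.float64(374.0)], [np.float64(150.0), np.float64(262.0)]]
-90 [[np.float64(246.0), np.float64(382.0)], [np.float64(235.0), np.float64(271.0)], [np.float64(148.0), np.float64(369.0)], [np.float64(134.0), np.float64(258.0)]]
-95 [[np.float64(228.0), np.float64(382.0)], [np.float64(217.0), np.float64(271.0)], [np.float64(134.0), np.float64(364.0)], [np.float64(120.0), np.float64(253.0)]]
-100 [[np.float64(211.0), np.float64(382.0)], [np.float64(199.0), np.float64(270.0)], [np.float64(120.0), np.float64(358.0)], [np.float64(106.0), np.float64(247.0)]]
-104 [[np.float64(197.0), np.float64(380.0)], [np.float64(185.0), np.float64(268.0)], [np.float64(110.0), np.float64(353.0)], [np.float64(96.0), np.float64(241.0)]]
-108 [[np.float64(184.0), np.float64(378.0)], [np.float64(171.0), np.float64(267.0)], [np.float64(101.0), np.float64(347.0)], [np.float64(87.0), np.float64(236.0)]]
```

Call:
{"api": "carry_out", "payload": {
  "rows": [
    {"dp":[0,0,0],"roll":0,"jaw":1},
    {"dp":[0,0,0],"roll":0,"jaw":1},
    {"dp":[0,0,0],"roll":0,"jaw":1},
    {"dp":[0,0,0],"roll":0,"jaw":1},
    {"dp":[0,0,0],"roll":0,"jaw":1},
    {"dp":[0,0,0],"roll":0,"jaw":1},
    {"dp":[0,0,10],"roll":0,"jaw":1},
    {"dp":[0,0,20],"roll":0,"jaw":1},
    {"dp":[0,0,30],"roll":0,"jaw":1},
    {"dp":[0,0,40],"roll":0,"jaw":1}
  ]
}}

```text
t: 13.55
ee_pos: [0.567, 0.0246, 0.2538]
ee_rot: [-2.47, -1.936, 0.006]
ft_force: [1.4, -0.2, -0.6]
width: 0.998
gripper_force: 0.0
```

Call:
{"api": "carry_out", "payload": {
  "rows": [
    {"dp":[0,-35,0],"roll":0,"jaw":1},
    {"dp":[0,-35,0],"roll":0,"jaw":1},
    {"dp":[0,-35,0],"roll":0,"jaw":1},
    {"dp":[0,-35,0],"roll":0,"jaw":1},
    {"dp":[0,-35,0],"roll":0,"jaw":1},
    {"dp":[0,-35,0],"roll":0,"jaw":1},
    {"dp":[0,0,0],"roll":0,"jaw":1}
  ]
}}

```text
t: 14.13
ee_pos: [0.5652, -0.1971, 0.2559]
ee_rot: [2.481, 1.916, -0.008]
ft_force: [-2.1, -1.2, 2.0]
width: 1.003
gripper_force: 0.0
```

```bash
python3 st.py;  python3 -c "
from h import *
t=save('top','t7.png');s=save('side','s7.png')
f=lambda im,x,y,w:cv2.resize(im[y:y+w,x:x+w],(400,400),interpolation=cv2.INTER_CUBIC)
cv2.imwrite('pics/c7.png',np.hstack([f(t,226,135,60),f(s,200,165,60)])[:,:,::-1])
for n,i in(('top',t),('side',s)): print(n,fitkey({n:i},[.569,.0253,.171],-1.75))
g=lambda q:((q-[226,135])*400/60).round()
for a in range(0,-91,-10):
  a=np.radians(a);print(np.degrees(a).round(),g(proj('top',[.568+.022*np.cos(a),.0241+.022*np.sin(a),.074])),((proj('side',[.568+.022*np.cos(a),.0241+.022*np.sin(a),.074])-[200,165])*400/60+[400,0]).round())"
```

```text
t 14.13 p [ 0.5652 -0.1971  0.2559] yaw_y -14.65 tilt 0.49 F [-2.1 -1.2  2. ] M [-0.12  0.08  0.03] w 1.003 g 0.0 q [-0.33  0.55  1.04  1.35 -0.47  1.49  0.42]
top (array([ 0.56805255,  0.0236485 , -1.78287735]), np.float64(0.21622694373102969))
side (array([ 0.57021606,  0.02104018, -1.70451481]), np.float64(0.12058123512463981))
0.0 [201. 125.] [565. 317.]
-10.0 [213. 126.] [570. 309.]
-20.0 [224. 129.] [576. 302.]
-30.0 [235. 134.] [584. 296.]
-40.0 [244. 140.] [593. 291.]
-50.0 [253. 148.] [604. 287.]
-60.0 [260. 158.] [615. 284.]
-70.0 [265. 168.] [626. 282.]
-80.0 [268. 179.] [638. 282.]
-90.0 [269. 191.] [649. 283.]
```

View pics/c7.png

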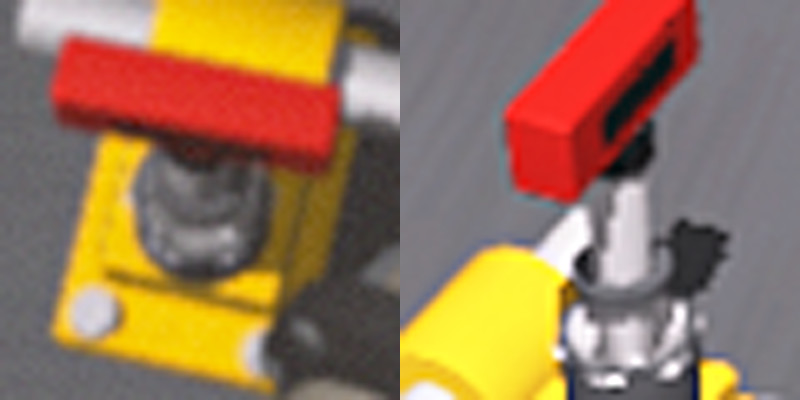

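The crop shows the key upright in the yellow screw with the handle at about -100° yaw, and the rim mark is not visible. That is further than play plus stop should allow, so I check the mark numerically along the rim, before against after.

```bash
python3 - <<'E'
from h import *
I={k:cv2.imread(f"pics/{k}.png").astype(np.float32) for k in("t0","t7","s0","s4","s5","s6","s7")}
def v(k,a):
    c="top" if k[0]=="t" else "side"
    o=[]
    for r in(.019,.022,.0245):
        u=proj(c,[.568+r*np.cos(a),.0241+r*np.sin(a),.0745]); 
        o.append(cv2.getRectSubPix(I[k],(1,1),tuple(map(float,u)))[0,0])
    return " ".join("%3d"%x.min() for x in o)
print("ang  "+"          ".join(I))
for d in range(30,-131,-8): print("%4d"%d," | ".join(v(k,np.radians(d)) for k in I))
E
```

```text
ang  t0          t7          s0          s4          s5          s6          s7
  30 137  98  54 |  29  26  32 | 222 147 138 | 221 146 138 | 233 139 120 | 234 139 121 | 230 136 118
  22 133 104  77 |  31  31  32 | 232 131 144 | 231 130 142 | 235 144 104 | 235 145 105 | 233 141 103
  14 136 108  80 |  27  32  39 | 241 139 104 | 240 138 103 | 239 161  99 | 239 162  99 | 237 159  97
   6 164 107  57 |  33  36  38 | 248 163  85 | 250 162  84 | 244 167  98 | 245 164  95 | 243 160  93
  -2 200 147  88 |  32  36  43 | 245 187 125 | 248 185 123 | 237 162  95 | 240 167  89 | 237 164  88
 -10 228 241 199 |  31  33  40 | 247 246 255 | 241 246 255 | 201 177  93 | 205 172  83 | 202 169  82
 -18 229 239 197 |  31  37  39 | 248 253 255 | 189 253 255 | 142 161  96 | 143 141  72 | 141 138  69
 -26 192 144  83 |  30  37  40 | 240 224 227 |  79 202 230 |  80 102  89 |  83  84  53 |  81  82  51
 -34 165  96  45 |  32  34  37 | 213 168 170 |  87  68  97 |  90  78  89 |  93  86  90 |  91  83  87
 -42 161  99  58 |  30  34  39 | 252 153 146 |  99 105 108 | 101 108 119 | 108 117 119 | 106 114 117
 -50 160 1
[... 400 characters left out ...]
46  73  34 |  68  53  39 | 255 151 115 | 114 133 147 | 114 134 153 | 118 121 142 | 115 125 143
 -90 146  74  35 |  63  60  50 | 251 146 120 | 100 113 123 |  99 112 122 | 103 114 123 | 101 112 120
 -98 152  81  49 |  63  63  50 | 168 114 120 |  81  83  87 |  81  82  83 |  81  81  84 |  80  79  82
-106 153  89  46 |  68  57  41 | 164 111 119 |  75  54  49 |  79  52  46 |  79  52  47 |  78  51  46
-114 143  96  62 |  66  52  37 | 175 121 120 |  71  51  45 |  75  55  48 |  75  55  47 |  74  53  46
-122 143  83  57 |  68  54  41 | 169 112 121 | 106  66  47 | 123  72  48 | 121  71  48 | 118  66  48
-130 139  73  52 |  76  64  45 | 154 116 122 | 147  68  47 | 171  70  47 | 171  70  47 | 165  90 102
```

Call:
{"api": "carry_out", "payload": {
  "rows": [
    {"dp":[0,35,0],"roll":0,"jaw":1},
    {"dp":[0,35,0],"roll":0,"jaw":1},
    {"dp":[0,35,0],"roll":0,"jaw":1},
    {"dp":[0,35,0],"roll":2,"jaw":1},
    {"dp":[0,35,0],"roll":0,"jaw":1},
    {"dp":[0,35,0],"roll":0,"jaw":1},
    {"dp":[0,0,-10],"roll":0,"jaw":1},
    {"dp":[0,0,-20],"roll":0,"jaw":1},
    {"dp":[0,0,-25],"roll":0,"jaw":1},
    {"dp":[0,0,-25],"roll":0,"jaw":1}
  ]
}}

```text
t: 15.07
ee_pos: [0.5692, 0.0267, 0.1742]
ee_rot: [2.433, 1.987, 0.003]
ft_force: [-0.6, 0.7, 0.7]
width: 1.001
gripper_force: 0.0
```

Call:
{"api": "carry_out", "payload": {
  "rows": [
    {"dp":[0,0,-18],"roll":0,"jaw":1},
    {"dp":[0,0,0],"roll":0,"jaw":1},
    {"dp":[0,0,0],"roll":0,"jaw":0},
    {"dp":[0,0,0],"roll":0,"jaw":0},
    {"dp":[0,0,0],"roll":0,"jaw":0},
    {"dp":[0,0,0],"roll":0,"jaw":0},
    {"dp":[0,0,0],"roll":0,"jaw":0},
    {"dp":[0,0,0],"roll":0,"jaw":0},
    {"dp":[0,0,0],"roll":0,"jaw":0},
    {"dp":[0,0,0],"roll":0,"jaw":0}
  ]
}}

```text
t: 15.9
ee_pos: [0.5695, 0.024, 0.1578]
ee_rot: [2.438, 1.98, 0.003]
ft_force: [-0.6, 0.7, 6.0]
width: 0.244
gripper_force: 80.0
```

```bash
python3 st.py
```

```text
t 15.9 p [0.5695 0.024  0.1578] yaw_y -11.82 tilt 0.13 F [-0.6  0.7  6. ] M [ 0.16  0.29 -0.08] w 0.244 g 80.0 q [-0.75  0.56  1.01  1.6  -0.49  1.26  0.14]
```

Call:
{"api": "carry_out", "payload": {
  "rows": [
    {"dp":[0,0,0],"roll":-2,"jaw":0},
    {"dp":[0,0,0],"roll":-2,"jaw":0},
    {"dp":[0,0,0],"roll":-2,"jaw":0},
    {"dp":[0,0,0],"roll":0,"jaw":0}
  ]
}}

```text
t: 16.23
ee_pos: [0.5693, 0.0242, 0.1578]
ee_rot: [2.539, 1.85, 0.003]
ft_force: [-1.7, 0.7, 7.3]
width: 0.248
gripper_force: 80.2
```

```bash
python3 st.py
```

```text
t 16.23 p [0.5693 0.0242 0.1578] yaw_y -17.84 tilt 0.1 F [-1.7  0.7  7.3] M [0.25 0.36 0.05] w 0.248 g 80.2 q [-0.76  0.57  1.03  1.6  -0.51  1.26  0.05]
```

Call:
{"api": "carry_out", "payload": {
  "rows": [
    {"dp":[0,0,0],"roll":-2,"jaw":0},
    {"dp":[0,0,0],"roll":-2,"jaw":0},
    {"dp":[0,0,0],"roll":0,"jaw":0}
  ]
}}

```text
t: 16.48
ee_pos: [0.5694, 0.0241, 0.1578]
ee_rot: [2.602, 1.76, 0.003]
ft_force: [-0.8, 0.0, 5.9]
width: 0.25
gripper_force: 80.2
```

```bash
python3 st.py
```

```text
t 16.48 p [0.5694 0.0241 0.1578] yaw_y -21.85 tilt 0.1 F [-0.8  0.   5.9] M [0.26 0.41 0.01] w 0.25 g 80.2 q [-0.77  0.58  1.05  1.6  -0.52  1.27 -0.01]
```

Call:
{"api": "carry_out", "payload": {
  "rows": [
    {"dp":[0,0,0],"roll":-2,"jaw":0},
    {"dp":[0,0,0],"roll":-2,"jaw":0},
    {"dp":[0,0,0],"roll":0,"jaw":0}
  ]
}}

```text
t: 16.73
ee_pos: [0.5694, 0.0241, 0.1578]
ee_rot: [2.662, 1.668, 0.003]
ft_force: [-0.7, 0.6, 6.4]
width: 0.253
gripper_force: 80.2
```

```bash
python3 st.py
```

```text
t 16.73 p [0.5694 0.0241 0.1578] yaw_y -25.84 tilt 0.1 F [-0.7  0.6  6.4] M [0.22 0.37 0.03] w 0.253 g 80.2 q [-0.78  0.59  1.07  1.6  -0.53  1.27 -0.07]
```

Call:
{"api": "carry_out", "payload": {
  "rows": [
    {"dp":[0,0,0],"roll":-2,"jaw":0},
    {"dp":[0,0,0],"roll":-2,"jaw":0},
    {"dp":[0,0,0],"roll":0,"jaw":0}
  ]
}}

```text
t: 16.98
ee_pos: [0.5694, 0.0242, 0.1578]
ee_rot: [2.718, 1.574, 0.003]
ft_force: [-1.4, 0.6, 6.1]
width: 0.248
gripper_force: 80.2
```

```bash
python3 st.py
```

```text
t 16.98 p [0.5694 0.0242 0.1578] yaw_y -29.84 tilt 0.1 F [-1.4  0.6  6.1] M [0.18 0.42 0.05] w 0.248 g 80.2 q [-0.79  0.6   1.08  1.6  -0.55  1.28 -0.13]
```

Call:
{"api": "carry_out", "payload": {
  "rows": [
    {"dp":[0,0,0],"roll":-2,"jaw":0},
    {"dp":[0,0,0],"roll":-2,"jaw":0},
    {"dp":[0,0,0],"roll":0,"jaw":0}
  ]
}}

```text
t: 17.23
ee_pos: [0.5694, 0.0242, 0.1578]
ee_rot: [2.772, 1.479, 0.003]
ft_force: [-1.1, 0.5, 6.7]
width: 0.244
gripper_force: 80.3
```

```bash
python3 st.py
```

```text
t 17.23 p [0.5694 0.0242 0.1578] yaw_y -33.84 tilt 0.1 F [-1.1  0.5  6.7] M [0.23 0.41 0.01] w 0.244 g 80.3 q [-0.79  0.6   1.1   1.6  -0.56  1.29 -0.19]
```

Call:
{"api": "carry_out", "payload": {
  "rows": [
    {"dp":[0,0,0],"roll":-2,"jaw":0},
    {"dp":[0,0,0],"roll":-2,"jaw":0},
    {"dp":[0,0,0],"roll":0,"jaw":0}
  ]
}}

```text
t: 17.48
ee_pos: [0.5694, 0.0242, 0.1578]
ee_rot: [2.822, 1.381, 0.003]
ft_force: [-0.7, 0.7, 7.1]
width: 0.245
gripper_force: 80.3
```

```bash
python3 st.py
```

```text
t 17.48 p [0.5694 0.0242 0.1578] yaw_y -37.84 tilt 0.1 F [-0.7  0.7  7.1] M [0.23 0.41 0.01] w 0.245 g 80.3 q [-0.8   0.61  1.12  1.6  -0.57  1.29 -0.25]
```

Call:
{"api": "carry_out", "payload": {
  "rows": [
    {"dp":[0,0,0],"roll":-2,"jaw":0},
    {"dp":[0,0,0],"roll":-2,"jaw":0},
    {"dp":[0,0,0],"roll":0,"jaw":0}
  ]
}}

```text
t: 17.73
ee_pos: [0.5693, 0.0243, 0.1578]
ee_rot: [-2.868, -1.282, -0.002]
ft_force: [-1.9, 1.7, 7.5]
width: 0.245
gripper_force: 80.4
```

```bash
python3 st.py
```

```text
t 17.73 p [0.5693 0.0243 0.1578] yaw_y -41.82 tilt 0.09 F [-1.9  1.7  7.5] M [ 0.28  0.47 -0.03] w 0.245 g 80.4 q [-0.81  0.62  1.13  1.6  -0.58  1.3  -0.31]
```

```bash
python3 - <<'E'
from h import *
t=save('top','t8.png');s=save('side','s8.png')
print(fitkey({'side':s},[.5695,.0243,.173],-2.25))
h=redmask(s,'side',[.5695,.0243,.173]); print(cv2.boundingRect(h))
for yaw in(-101,-115,-125,-132):
    M=R.from_euler('z',yaw,degrees=True).as_matrix()
    uv=np.array([proj('side',np.array([.569,.0245,.171])+M@[a*.042,b*.011,c*.015]) for a in(-1,1) for b in(-1,1) for c in(-1,1)]); print(yaw,uv.min(0).round(1),uv.max(0).round(1))
g=s[...].astype(np.float32)
for d in range(20,-131,-10):
    a=np.radians(d);print(d,[int(g[tuple(np.round(proj('side',[.568+r*np.cos(a),.0241+r*np.sin(a),.0745])[::-1]).astype(int))].min()) for r in(.019,.022,.0245)])
E
```

```text
(array([ 0.58844794,  0.02650101, -1.45218272]), np.float64(0.48481845459300243))
(209, 169, 21, 23)
-101 [214.5 159.6] [245.2 196.8]
-115 [211.1 160.4] [248.5 195.9]
-125 [209.4 161.3] [250.4 194.8]
-132 [208.6 162.1] [251.3 193.8]
20 [249, 106, 98]
10 [255, 127, 83]
0 [202, 171, 110]
-10 [146, 126, 57]
-20 [95, 139, 139]
-30 [88, 81, 75]
-40 [103, 94, 113]
-50 [109, 116, 178]
-60 [118, 186, 186]
-70 [117, 165, 194]
-80 [117, 137, 147]
-90 [105, 127, 109]
-100 [85, 65, 73]
-110 [73, 47, 45]
-120 [75, 76, 47]
-130 [163, 74, 44]
```

Call:
{"api": "carry_out", "payload": {
  "rows": [
    {"dp":[0,0,0],"roll":-2,"jaw":0},
    {"dp":[0,0,0],"roll":-2,"jaw":0},
    {"dp":[0,0,0],"roll":0,"jaw":0}
  ]
}}

```text
t: 18.08
ee_pos: [0.5691, 0.0245, 0.1578]
ee_rot: [-2.91, -1.181, -0.002]
ft_force: [-2.1, 0.1, 6.9]
width: 0.244
gripper_force: 80.3
```

```bash
python3 st.py
```

```text
t 18.08 p [0.5691 0.0245 0.1578] yaw_y -45.82 tilt 0.09 F [-2.1  0.1  6.9] M [0.33 0.54 0.04] w 0.244 g 80.3 q [-0.81  0.63  1.15  1.6  -0.59  1.3  -0.37]
```

Call:
{"api": "carry_out", "payload": {
  "rows": [
    {"dp":[0,0,0],"roll":-2,"jaw":0},
    {"dp":[0,0,0],"roll":-2,"jaw":0},
    {"dp":[0,0,0],"roll":0,"jaw":0}
  ]
}}

```text
t: 18.33
ee_pos: [0.5689, 0.0246, 0.1578]
ee_rot: [-2.949, -1.079, -0.001]
ft_force: [-2.1, 0.5, 8.0]
width: 0.243
gripper_force: 80.4
```

```bash
python3 st.py
```

```text
t 18.33 p [0.5689 0.0246 0.1578] yaw_y -49.8 tilt 0.08 F [-2.1  0.5  8. ] M [0.36 0.69 0.12] w 0.243 g 80.4 q [-0.82  0.64  1.17  1.6  -0.61  1.31 -0.43]
```

Call:
{"api": "carry_out", "payload": {
  "rows": [
    {"dp":[0,0,0],"roll":-2,"jaw":0},
    {"dp":[0,0,0],"roll":-2,"jaw":0},
    {"dp":[0,0,0],"roll":0,"jaw":0}
  ]
}}

```text
t: 18.58
ee_pos: [0.5689, 0.0246, 0.1578]
ee_rot: [-2.985, -0.976, -0.001]
ft_force: [-2.1, 0.5, 7.1]
width: 0.244
gripper_force: 80.4
```

```bash
python3 st.py
```

```text
t 18.58 p [0.5689 0.0246 0.1578] yaw_y -53.78 tilt 0.08 F [-2.1  0.5  7.1] M [0.35 0.76 0.19] w 0.244 g 80.4 q [-0.83  0.65  1.18  1.6  -0.62  1.32 -0.49]
```

Call:
{"api": "carry_out", "payload": {
  "rows": [
    {"dp":[0,0,0],"roll":0,"jaw":1},
    {"dp":[0,0,0],"roll":0,"jaw":1},
    {"dp":[0,0,0],"roll":0,"jaw":1},
    {"dp":[0,0,0],"roll":0,"jaw":1},
    {"dp":[0,0,0],"roll":0,"jaw":1},
    {"dp":[0,0,0],"roll":0,"jaw":1},
    {"dp":[0,0,10],"roll":0,"jaw":1},
    {"dp":[0,0,20],"roll":0,"jaw":1},
    {"dp":[0,0,30],"roll":0,"jaw":1},
    {"dp":[0,0,40],"roll":0,"jaw":1}
  ]
}}

```text
t: 19.42
ee_pos: [0.5671, 0.0247, 0.2557]
ee_rot: [-2.985, -0.975, 0.008]
ft_force: [1.7, 0.8, 0.5]
width: 0.998
gripper_force: 0.0
```

Call:
{"api": "carry_out", "payload": {
  "rows": [
    {"dp":[0,-35,0],"roll":0,"jaw":1},
    {"dp":[0,-35,0],"roll":0,"jaw":1},
    {"dp":[0,-35,0],"roll":0,"jaw":1},
    {"dp":[0,-35,0],"roll":0,"jaw":1},
    {"dp":[0,-35,0],"roll":0,"jaw":1},
    {"dp":[0,-35,0],"roll":0,"jaw":1},
    {"dp":[0,-30,0],"roll":0,"jaw":1},
    {"dp":[0,0,0],"roll":0,"jaw":1}
  ]
}}

```text
t: 20.08
ee_pos: [0.5652, -0.2256, 0.2577]
ee_rot: [2.986, 0.954, -0.004]
ft_force: [-1.1, -0.4, -0.3]
width: 1.001
gripper_force: 0.0
```

```bash
cat > m2.py <<'E'
from h import *
python=0
t=save('top','t9.png');s=save('side','s9.png')
for n,i in(('top',t),('side',s)): print(n,fitkey({n:i},[.569,.0243,.171],-2.45))
print(fitkey({'side':s,'top':t},[.569,.0243,.171],-2.45,freez=True))
I=[cv2.imread("pics/t0.png"),cv2.cvtColor(t,cv2.COLOR_RGB2BGR)]
for d in range(0,-131,-6):
    a=np.radians(d);o=[]
    for im in I:
        for r in(.019,.022,.0245):
            u=proj('top',[.568+r*np.cos(a),.0241+r*np.sin(a),.0745]); o.append(list(cv2.getRectSubPix(im.astype(np.float32),(1,1),tuple(map(float,u)))[0,0].astype(int)))
    print(d,[int(min(x)) for x in o[:3]],[list(map(int,x)) for x in o[3:]])
E
python3 st.py; python3 m2.py
```

```text
t 20.08 p [ 0.5652 -0.2256  0.2577] yaw_y -54.57 tilt 0.42 F [-1.1 -0.4 -0.3] M [-0.03  0.11  0.05] w 1.001 g 0.0 q [-0.31  0.62  1.15  1.32 -0.55  1.54 -0.18]
top (array([ 0.57057006,  0.02551564, -2.55574304]), np.float64(0.16886448765970552))
side (array([ 0.57055848,  0.02091318, -2.4460517 ]), np.float64(0.10207711614854054))
(array([ 0.56861514,  0.02377058, -2.53291068,  0.17163348]), np.float64(0.2877707243857879))
0 [190, 123, 63] [[42, 51, 227], [44, 54, 226], [47, 56, 226]]
-6 [218, 195, 141] [[38, 42, 226], [47, 54, 225], [43, 50, 223]]
-12 [233, 250, 208] [[47, 54, 225], [37, 49, 223], [41, 50, 222]]
-18 [229, 239, 197] [[37, 50, 222], [39, 50, 222], [39, 48, 221]]
-24 [202, 172, 112] [[41, 51, 223], [43, 52, 223], [41, 49, 221]]
-30 [173, 106, 47] [[40, 48, 222], [41, 51, 223], [38, 47, 221]]
-36 [163, 95, 49] [[40, 49, 223], [44, 51, 223], [37, 45, 220]]
-42 [161, 99, 58] [[44, 51, 224], [35, 49, 220], [35, 43, 219]]
-48 [160, 101, 57] [[41, 51, 222], [37, 49, 221], [37, 41, 219]]
-54 [163, 96, 54] [[40, 50, 222], [41, 52, 222], [40, 47, 220]]
-60 [162, 86, 38] [[42, 49, 222], [42, 48, 220], [35, 41, 220]]
-66 [162, 81, 31] [[33, 47, 222], [36, 47, 220], [39, 50, 221]]
-72 [154, 71, 33] [[45, 53, 223], [39, 48, 221], [38, 46, 220]]
-78 [148, 68, 32] [[41, 52, 223], [42, 49, 222], [38, 49, 221]]
-84 [145, 73, 32] [[44, 50, 224], [41, 50, 223], [38, 50, 221]]
-90 [146, 74, 35] [[44, 52, 226], [40, 50, 221], [38, 47, 206]]
-96 [150, 79, 46] [[42, 53, 226], [34, 45, 206], [35, 42, 170]]
-102 [153, 81, 46] [[42, 50, 218], [34, 40, 176], [24, 31, 124]]
-108 [151, 95, 49] [[40, 48, 200], [30, 38, 139], [28, 29, 90]]
-114 [143, 96, 62] [[39, 45, 175], [30, 36, 112], [25, 41, 90]]
-120 [143, 85, 60] [[27, 33, 144], [25, 34, 99], [31, 47, 88]]
-126 [141, 79, 52] [[28, 37, 135], [26, 33, 102], [32, 53, 92]]
```

```bash
python3 - <<'E'
from h import *
im=cv2.imread("pics/t7.png").astype(np.float32)
for d in range(-40,-121,-5):
    a=np.radians(d)
    print(d,[list(map(int,cv2.getRectSubPix(im,(1,1),tuple(map(float,proj('top',[.568+r*np.cos(a),.0241+r*np.sin(a),.0745]))))[0,0])) for r in(.013,.016,.019,.022,.0245,.027)])
E
```

```text
-40 [[59, 61, 79], [36, 38, 72], [30, 37, 72], [33, 40, 138], [37, 44, 193], [43, 50, 221]]
-45 [[58, 60, 76], [41, 44, 74], [32, 36, 70], [34, 39, 111], [36, 41, 166], [35, 42, 211]]
-50 [[55, 58, 69], [47, 48, 77], [32, 38, 60], [32, 37, 83], [27, 35, 126], [33, 40, 177]]
-55 [[52, 56, 63], [50, 51, 73], [48, 53, 76], [37, 39, 70], [28, 35, 96], [29, 39, 141]]
-60 [[54, 56, 62], [58, 60, 74], [67, 69, 95], [44, 47, 87], [28, 30, 86], [24, 34, 121]]
-65 [[57, 58, 61], [66, 68, 77], [81, 85, 105], [50, 58, 99], [30, 41, 104], [30, 36, 113]]
-70 [[58, 60, 62], [73, 73, 79], [80, 84, 95], [53, 68, 99], [32, 65, 112], [32, 54, 118]]
-75 [[60, 62, 64], [75, 76, 80], [76, 80, 85], [53, 77, 98], [30, 82, 118], [30, 81, 124]]
-80 [[63, 63, 67], [80, 80, 84], [70, 70, 75], [51, 76, 92], [36, 93, 118], [24, 93, 126]]
-85 [[67, 65, 71], [87, 84, 91], [66, 65, 71], [58, 78, 89], [48, 97, 118], [27, 99, 127]]
-90 [[73, 71, 77], [88, 87, 91], [63, 64, 68], [60, 76, 87], [50, 96, 119], [28, 100, 128]]
-95 [[77, 75, 80], [89, 89, 91], [62, 64, 67], [61, 76, 87], [49, 95, 119], [27, 97, 127]]
-100 [[78, 78, 81], [87, 86, 90], [65, 64, 69], [61, 77, 86], [47, 95, 118], [28, 97, 126]]
-105 [[82, 82, 83], [86, 85, 89], [68, 68, 72], [57, 70, 82], [42, 96, 120], [27, 98, 127]]
-110 [[85, 84, 86], [86, 86, 89], [68, 68, 72], [57, 69, 81], [39, 91, 115], [23, 98, 128]]
-115 [[83, 83, 85], [84, 85, 89], [67, 65, 71], [51, 61, 68], [37, 80, 100], [26, 95, 125]]
-120 [[81, 82, 85], [83, 84, 89], [66, 66, 72], [52, 56, 61], [40, 70, 85], [27, 94, 122]]
```

Three readings agree that the screw is at its stop. The torque held at friction level and then rose. It rose again at the same angle 60° further on. The rim's bright bump moved from -14° to about -63°. The key stands home (handle z about 0.1716 m), so I hand in.

```bash
python3 -c "
from h import *
bot.capture('top')
print([(r['p'],r['pixel']) for r in bot.outline_of('blue_key_grip','top')])
print(bot.hand_in())"
```

```text
[(0.62, [375.8, 200.9])]
the job is handed in; nothing more can be done
None
```

I handed the job in at about 20 s of the 48 s allowed. The red key stands home and released in the yellow clamp's screw, which by torque and rim mark is at its stop (the mark was partly hidden, so not seen directly). The key turned further than play plus stop should allow and seems to have slipped one hex position against the stop. The blue key has not moved.

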